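# Put the stock bottles back in their colour-coded spill trays

## Robot

A 6-joint arm with a two-finger parallel gripper is mounted at the origin on the work surface; the furniture and walls round the work are solid. World frame = base frame: x ahead of the robot, y to its left, z up, the work surface at z = 0. Lengths are in m, angles in degrees, forces in N, time in s.
With the tool pointing down it reaches from about 0.325 to 0.9 m from the base axis. Payload 6.1 kg.
Tool frame: the origin (TCP) lies on the centre line of the jaws, within the pads' length; the fingertips stand robot.tip_reach ahead of it and the grasp point (between the pads) lies 11 mm behind it (robot.tip_reach is the distance from the TCP to the fingertips, in m); z points along the fingers, y is the line along which they close (so a half turn about z gives the same grasp; the last joint's range is limited). The gripper opens to 85 mm and grips with 20 to 120 N. Pads are 22 mm wide; open, the fingers measure 114 mm over their backs; the gripper's body (76 mm by 85 mm) begins 54 mm behind the grasp point. The pads swing forward as they close: fully open they stand 13 mm farther back than shut.
Start: joints at [-78.902, 12.628, 87.462, -0, 79.91, -7.225], TCP at [0.196, -0.593, 0.239] pointing down, gripper open.
Joint ranges: [-170.65, 170.65], [-52.31, 119.04], [5.05, 147.46], [-71.25, 251.25], [11.57, 151.72], [-153.62, 153.62]. Speed limits (degrees/s): [147.25, 147.25, 172.46, 180, 180, 180].

## Interface

Orientations are given as [roll, pitch, yaw] about the fixed x, y, z axes, in that order (R = Rz(yaw) Ry(pitch) Rx(roll)).
In Python, from plant import robot, effector, planner, readout, camera, get_calibration, job gives the robot as it stands. Calls block until the motion is done:
- robot.move_to(position, orientation): joint-space move of the TCP to a pose.
- robot.servo_line(position, max_speed=0.15, rot=None): straight line of the TCP; rot=None keeps the orientation; max_speed is the mean speed in m/s.
- robot.goto_joints(angles): joint-space move.
- effector.grip(opening, newtons=None): opening from 0.0 (shut) to 1.0 (fully open); newtons is the grip in N (None keeps the last); returns when the fingers have stopped.
- robot.wait(seconds).
- planner.inverse_kinematics(position, orientation): joint angles nearest the present ones, or None.
- readout.state(): the state.
- camera(name): name is "scene" or "top"; returns (picture, depth): 420x560x3 uint8, blue, green, red; 420x560 float32, m along the optical axis (not along the pixel's ray), 0 where there is no reading.
- get_calibration(name): a dict with "K" (3x3 intrinsics, pixels), "R" (3x3) and "t" (3): a world point X has camera coordinates R X + t. Camera axes: x right, y down, z forward; pixel columns grow to the right and rows downward; lengths in m; the calibration is good to about 2 mm. A picture is of the moment at which its call begins. get_calibration takes no time and is no camera call.
A pose or a line that the arm cannot do raises robot.MotionError and nothing moves.
- job.job_done(): hands the job in; it is judged then, once.
The state is a dict: "time_s": time; "joints": joint angles; "qd": joint speeds; "joint_efforts": joint torques, N m; "tcp_pos": TCP position; "ee_rot": TCP orientation; "force": force on the tool from outside, world axes, zero at the start; "wrist_torque": the same for the moment, N m; "gripper_width": opening from 0.0 (shut) to 1.0 (fully open); "grip_force": force on a finger pad.
Only numpy, scipy, OpenCV 4.12 (cv2) and the standard library are available. Lean on these libraries where they do the work, as an engineer would, in place of code of your own. Each camera call takes 0.05 s, during which the arm holds its last target. There are 200 camera calls.

## Task

Put the four closed stock bottles away, each standing upright inside the rim of its own spill tray: the large amber stoppered bottle in the red tray, the small brown stoppered bottle in the blue one, the dark screw-cap bottle with the white label in the yellow one, and the white jar with the blue cap in the large green one. Keep the bottles upright all the way, and leave the open pink flask and the orange beaker where they stand.

Things in the scene. Friction and masses are not known exactly. Their poses are not given: they have to be found in the camera images.
- bottle_amber: largest dark bottle: orange-brown amber glass with a wide black stopper (sealed in, strong enough to carry by), body round, 62 mm in diameter up to 92 mm, then a narrower shoulder; stopper from 113 to 140 mm, widening upward from 46 to 54 mm in diameter; 140 mm tall in all. Loose, under 0.25 kg. Origin: centre of underside, z up (heights are above it). Goes in the red tray
- bottle_brown: small dark grey-brown glass bottle with a wide black stopper (sealed in, strong enough to carry by), no label, body round, 53 mm in diameter up to 72 mm, then a shoulder and a neck of 38 mm; stopper from 93 to 112 mm, 45 mm in diameter; 112 mm tall in all. Loose, under 0.2 kg. Origin: centre of underside, z up (heights are above it). Goes in the blue tray
- bottle_screwcap: small almost black bottle with a dark screw cap (tight, strong enough to carry by) and a white paper label, body round, 52 mm in diameter up to 64 mm, then a shoulder; cap from 82 to 100 mm, 40 mm in diameter; 100 mm tall in all. Loose, under 0.3 kg. Origin: centre of underside, z up (heights are above it). Goes in the yellow tray
- jar_white: tall white plastic jar with a dark blue screw cap (tight, does not turn) and a printed label, body round, 82 mm in diameter up to 139 mm, too wide for most grippers: take it by the cap, which is 62 mm in diameter from 144 to 170 mm above the underside; 171 mm tall. Loose, under 0.55 kg. Origin: centre of underside, z up (heights are above it). Goes in the large green tray
- tray_red: shallow round red plastic spill tray, fixed to the table, 90 mm outside diameter, 82 mm inside; the rim's top is 10 mm and the inner floor 3 mm above the table. Origin: centre of underside, z up (heights are above it)
- tray_blue: shallow round blue plastic spill tray, fixed to the table, 90 mm outside diameter, 82 mm inside; the rim's top is 10 mm and the inner floor 3 mm above the table. Origin: centre of underside, z up (heights are above it)
- tray_yellow: shallow round yellow plastic spill tray, fixed to the table, 90 mm outside diameter, 82 mm inside; the rim's top is 10 mm and the inner floor 3 mm above the table. Origin: centre of underside, z up (heights are above it)
- tray_green: shallow round green plastic spill tray, fixed to the table, 118 mm outside diameter, 110 mm inside; the rim's top is 10 mm and the inner floor 3 mm above the table. Origin: centre of underside, z up (heights are above it). The largest tray
- flask: open conical glass flask with a pink content, 83 mm wide at the foot, 106 mm tall, loose; stays where it is. Origin: centre of the underside
- beaker: open glass beaker with an orange content, 46 mm wide, 59 mm tall, loose; stays where it is. Origin: centre of the underside
Things that resemble listed ones, but are neither listed nor needed, are in the scene too. Leave any purple look-alike of the bottle_screwcap alone.

How it is judged (in metres and radians):
At the end, for the whole second after the job is handed in: each of the four bottles stands flat and upright (within 0.06 rad) on the floor of its own tray, its centre within 16 mm of the tray's centre (anywhere inside the rim will do), released and at rest; the flask and the beaker are within 20 mm of where they stood (horizontal distance between bottle_amber and tray_red below 0.016 m and z of bottle_amber in the frame of tray_red below 0.006 m and angle between each of bottle_amber, bottle_brown, bottle_screwcap, jar_white's own z axis and vertical below 0.06 rad and linear speed of each of bottle_amber, bottle_brown, bottle_screwcap, jar_white below 0.02 m/s and horizontal distance between bottle_brown and tray_blue below 0.016 m and z of bottle_brown in the frame of tray_blue below 0.006 m and horizontal distance between bottle_screwcap and tray_yellow below 0.016 m and z of bottle_screwcap in the frame of tray_yellow below 0.006 m and horizontal distance between jar_white and tray_green below 0.016 m and z of jar_white in the frame of tray_green below 0.006 m and distance of each of flask, beaker from where it was at the start of the episode below 0.02 m); the robot touches nothing.
It fails at once if a stock bottle is tipped far over or knocked down (more than 0.6 rad) (angle between any of bottle_amber, bottle_brown, bottle_screwcap, jar_white's own z axis and vertical above 0.6 rad).
It fails at once if the flask or the beaker is moved by more than 20 mm (distance of any of flask, beaker from where it was at the start of the episode above 0.02 m).
It also fails if it takes over 106 s, if anything falls off the work surface, if the arm or the gripper's body presses on something with over 40 N, if the wrist force passes 120 N, or if a joint passes its speed limit or range.

## Working session

There is one attempt and no reset: what is moved stays moved. The work goes in short steps, each a Python script; the robot and the scene stay as the last script left them, time stands still between calls to the robot, and variables do not carry over. Pictures are saved under pics/ and viewed, at most 14 in all, crops included, and the job is handed in when it is done.

```bash
ls; mkdir -p pics; python3 - <<'E'
from plant import robot,readout,camera,get_calibration
import cv2,numpy as np
for n in("scene","top"):
    p,d=camera(n);cv2.imwrite(f"pics/{n}0.png",p);np.save(f"pics/{n}0.npy",d)
    c=get_calibration(n);print(n,c["K"],c["R"],c["t"])
print(readout.state(),robot.tip_reach)
E
```

```text
pics
scene [[495.76400241   0.         274.53324964]
 [  0.         495.76400241 210.69069024]
 [  0.           0.           1.        ]] [[-0.59815213 -0.80132523 -0.00958624]
 [-0.40860489  0.31525136 -0.85653875]
 [ 0.68938819 -0.50842349 -0.51599368]] [0.34171839 0.19607932 1.05243098]
top [[533.80645786   0.         275.90461658]
 [  0.         533.80645786 211.88900377]
 [  0.           0.           1.        ]] [[-0.00397924 -0.99992302  0.01175271]
 [-0.99517406  0.00280748 -0.09808524]
 [ 0.0980447  -0.0120863  -0.99510862]] [0.059444   0.4857929  1.26113774]
{'time_s': 0.1, 'joints': array([-7.89025690e+01,  1.26701365e+01,  8.75193945e+01,  6.74386846e-04,
        7.99107920e+01, -7.22413338e+00]), 'qd': array([-0.04358368, -0.16990481, -0.22996598, -0.03788959, -0.02634098,
       -0.11124733]), 'joint_efforts': array([ 1.10228531e-03, -4.98240602e+01, -3.90547264e+01, -2.08066817e-04,
        5.67850933e-03,  4.93401458e-06]), 'tcp_pos': array([ 0.1963742 , -0.59278724,  0.23831327]), 'ee_rot': array([-1.79900557e+02, -1.32742082e-02,  1.83214342e+01]), 'force': array([ 0.56387606, -0.62734636, -0.47232282]), 'wrist_torque': array([-0.04244334,  0.02424681, -0.00815699]), 'grip_force': 0.0, 'gripper_width': 0.9984729453998051} 0.008
```

View pics/scene0.png

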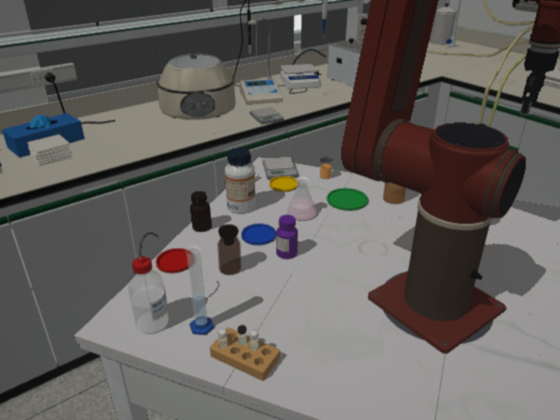

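View pics/top0.png

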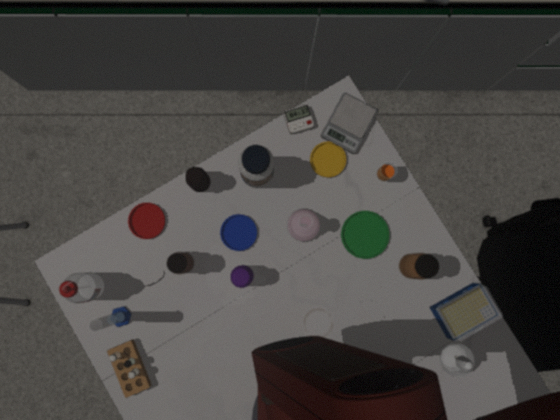

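```bash
cat > v.py <<'E'
import cv2,numpy as np
from plant import get_calibration
def cloud(name,d):
    c=get_calibration(name);K,R,t=map(np.asarray,(c["K"],c["R"],c["t"]))
    v,u=np.mgrid[:420,:560]
    X=np.stack([(u-K[0,2])/K[0,0]*d,(v-K[1,2])/K[1,1]*d,d],-1)
    W=(X-t.reshape(3))@R
    W[d<=0]=-9
    return W
def ray(name,uv,z):
    c=get_calibration(name);K,R,t=map(np.asarray,(c["K"],c["R"],c["t"]))
    r=R.T@np.linalg.solve(K,[uv[0],uv[1],1.]);o=-R.T@t.reshape(3)
    return (o+r*(z-o[2])/r[2])
SEED={'amber':((427,266),.140,.054),'brown':((180,263),.112,.045),'screw':((198,180),.1,.040),'jar':((256,158),.171,.062),
 'red':((147,221),.01,.09),'blue':((239,232),.01,.09),'yellow':((329,160),.01,.09),'green':((366,235),.01,.118),
 'purple':((242,276),.1,.04),'flask':((305,225),.106,.04),'beaker':((388,172),.059,.046)}
def hue_mask(p,uv,r=40):
    h=cv2.cvtColor(p,cv2.COLOR_BGR2HSV).astype(int);c=h[uv[1],uv[0]]
    m=(abs((h[...,0]-c[0]+90)%180-90)<10)&(h[...,1]>110)&(h[...,2]>40)
    k=np.zeros(m.shape,np.uint8);cv2.circle(k,uv,r,1,-1)
    return (m&(k>0)).astype(np.uint8)
def circ(W,p,k):
    uv,z,D=SEED[k]
    if k in('red','blue','yellow','green'):
        ct=max(cv2.findContours(hue_mask(p,uv),0,2)[0],key=cv2.contourArea)
        P=np.array([ray('top',q[0],z)[:2] for q in cv2.convexHull(ct)],np.float32)
    else:
        g=ray('top',uv,z)
        P=W[(np.hypot(*(W[...,:2]-g[:2]).transpose(2,0,1))<D*.5+.02)&(abs(W[...,2]-z)<.008)][:,:2].astype(np.float32)
        if len(P)<8: return g,0,len(P)
    (x,y),r=cv2.minEnclosingCircle(P)
    return np.array([x,y]),2*r,len(P)
E
python3 - <<'E'
from v import *
p=cv2.imread('pics/top0.png');W=cloud('top',np.load('pics/top0.npy'))
for k in SEED:
    c,D,n=circ(W,p,k);u=SEED[k][0];print(k,c.round(3),round(D,3),SEED[k][2],n,'z',W[u[1],u[0]].round(3),'r',np.hypot(*c[:2]).round(3))
ps=cv2.imread('pics/scene0.png');cv2.imwrite('pics/c1.png',cv2.resize(ps[130:290,120:420],None,fx=2.6,fy=2.6,interpolation=3)*1)
# other things above table
print(*[(i,W[v,u].round(3)) for i,(u,v) in {'w':(457,358),'redcap':(68,289),'arm':(330,350)}.items()])
E
```

```text
amber [ 0.357 -0.268] 0.053 0.054 462 z [ 0.355 -0.269  0.138] r 0.446
brown [0.366 0.281] 0.046 0.045 324 z [0.364 0.272 0.11 ] r 0.462
screw [0.565 0.247] 0.041 0.04 237 z [0.552 0.236 0.098] r 0.617
jar [0.589 0.105] 0.062 0.062 616 z [0.588 0.102 0.169] r 0.599
red [0.467 0.371] 0.089 0.09 27 z [ 0.467  0.372 -0.001] r 0.597
blue [0.438 0.149] 0.088 0.09 24 z [0.439 0.148 0.   ] r 0.463
yellow [ 0.617 -0.071] 0.091 0.09 24 z [ 0.617 -0.074  0.001] r 0.621
green [ 0.432 -0.159] 0.114 0.118 27 z [ 0.431 -0.162  0.001] r 0.46
purple [0.334 0.14 ] 0.04 0.04 241 z [0.335 0.135 0.1  ] r 0.363
flask [ 0.458 -0.007] 0.035 0.04 98 z [ 0.453 -0.011  0.033] r 0.458
beaker [ 0.586 -0.208] 0.044 0.046 69 z [ 0.58  -0.212  0.036] r 0.622
('w', array([-9., -9., -9.])) ('redcap', array([0.31 , 0.498, 0.162])) ('arm', array([ 0.23 , -0.019,  0.471]))
```

View pics/c1.png

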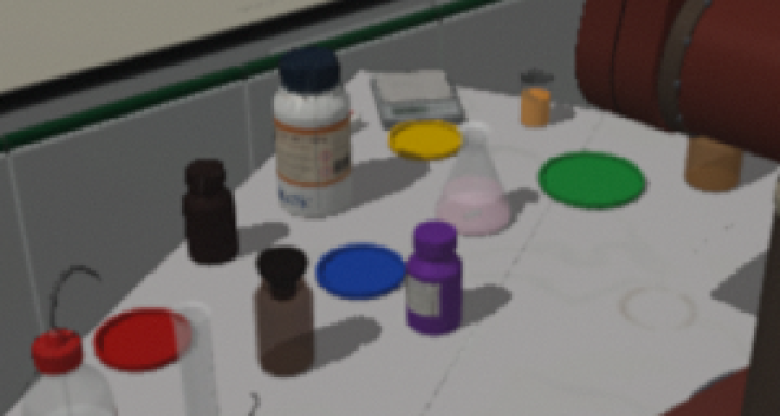

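```bash
cat > pp.py <<'E'
from plant import robot,effector,readout
def pick(xy,tz,yaw,D,N,lift):
    robot.move_to([*xy,tz+.1],[180,0,yaw])
    effector.grip(1.0)
    robot.servo_line([*xy,tz],.12)
    effector.grip(0.0,N)
    s=readout.state();print('grip w',s['gripper_width'],'exp',D/.085,'F',s['grip_force'],'t',s['time_s'])
    robot.servo_line([*xy,tz+lift],.12)
    s=readout.state();print('lifted w',s['gripper_width'],s['force'].round(2),s['tcp_pos'].round(4))
def place(xy,tz,yaw,lift):
    robot.servo_line([*xy,tz+lift],.18,[180,0,yaw])
    robot.servo_line([*xy,tz+.02],.12); robot.servo_line([*xy,tz+.0035],.03)
    print('down',readout.state()['force'].round(2))
    effector.grip(1.0); robot.wait(.3)
    robot.servo_line([*xy,tz+.1],.12)
    print('t',readout.state()['time_s'])
E
python3 - <<'E'
from pp import *
robot.move_to([.45,-.05,.33],[180,0,90])
pick((.589,.105),.151,90,.062,70,.14)
E
```

```text
grip w 0.6847435427357418 exp 0.7294117647058823 F 76.31572000231245 t 4.7417
lifted w 0.6848605589070746 [ 1.18  0.02 -4.49] [0.5884 0.105  0.2897]
```

```bash
python3 - <<'E'
from pp import *
place((.432,-.159),.151,90,.14)
pick((.565,.247),.090,90,.040,50,.14)
E
```

```text
down [-5.51  1.85  9.92]
t 11.4167
grip w 0.4302794630585637 exp 0.47058823529411764 F 50.46646525966935 t 14.7167
lifted w 0.428923286692686 [ 0.59  1.19 -1.6 ] [0.5644 0.2468 0.2288]
```

```bash
python3 - <<'E'
from pp import *
from v import *
from plant import camera
p,d=camera('top');cv2.imwrite('pics/top1.png',p)
W=cloud('top',d)
m=(np.hypot(W[...,0]-.432,W[...,1]+.159)<.06)&(abs(W[...,2]-.171)<.012)
P=W[m];print(cv2.minEnclosingCircle(P[:,:2].astype(np.float32)),P[:,2].min(),np.median(P[:,2]))
A=np.c_[P[:,:2],np.ones(len(P))];print(np.linalg.lstsq(A,P[:,2],rcond=None)[0])
E
```

```text
((0.4317173361778259, -0.15980571508407593), 0.030991317704319954) 0.15926396023885797 0.1718370461359721
[ 0.00838134 -0.02551548  0.16391936]
```

View pics/top1.png

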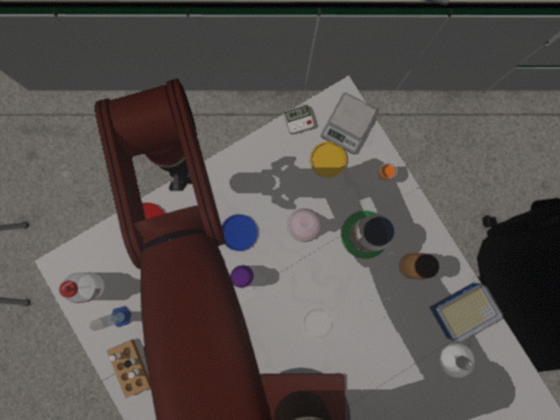

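The jar (cap at 378,232) stands centred and level in the green tray; its cap is 3 mm higher than before, as it should be on the tray floor. I'll carry on.

```bash
python3 - <<'E'
from pp import *
place((.617,-.071),.090,90,.14)
robot.move_to([.45,.2,.3],[180,0,135])
pick((.366,.281),.098,180,.045,50,.14)
place((.438,.149),.098,180,.14)
robot.move_to([.45,-.02,.33],[180,0,135])
robot.move_to([.357,-.268,.33],[180,0,90])
pick((.357,-.268),.116,90,.050,60,.22)
E
```

```text
down [-2.98  0.48  4.87]
t 21.675
grip w 0.4721069947357993 exp 0.5294117647058822 F 49.76796028437093 t 25.3167
lifted w 0.47192378767417026 [ 0.15  0.06 -0.04] [0.3655 0.2807 0.237 ]
down [-1.43 -0.7   5.89]
t 31.2417
grip w 0.5926174841709527 exp 0.5882352941176471 F 61.512001159564704 t 35.3083
lifted w 0.5867219513231321 [-0.04 -0.05 -2.57] [ 0.3568 -0.2678  0.3352]
```

```bash
python3 - <<'E'
from v import *
from plant import camera
for n in('scene','top'):
    p,d=camera(n);cv2.imwrite(f'pics/{n}2.png',p)
W=cloud('top',d)
for k,c,z in(('screw',(.617,-.071),.103),('brown',(.438,.149),.115),('jar',(.432,-.159),.174)):
    P=W[(np.hypot(W[...,0]-c[0],W[...,1]-c[1])<.05)&(abs(W[...,2]-z)<.008)]
    print(k,len(P),cv2.minEnclosingCircle(P[:,:2].astype(np.float32)),np.median(P[:,2]))
E
```

```text
screw 230 ((0.6155542135238647, -0.07148116827011108), 0.020092204213142395) 0.10209331610614422
brown 313 ((0.4371677041053772, 0.14933618903160095), 0.02254578471183777) 0.11266177134964804
jar 639 ((0.43212154507637024, -0.15943044424057007), 0.030884677544236183) 0.17193715997406453
```

View pics/scene2.png

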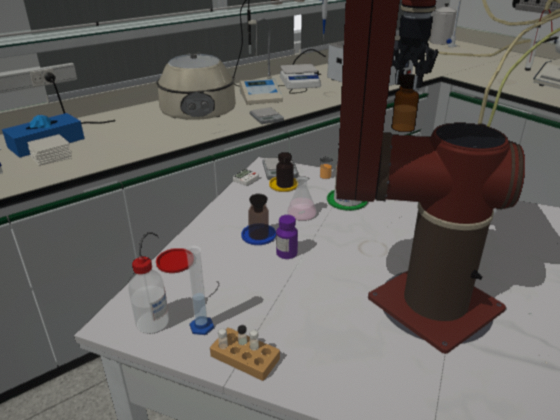

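Screw-cap (285,172) stands in yellow and brown (258,215) in blue. The amber bottle hangs upright in the jaws at (405,108). Next I carry it to red and lower it under a force check.

```bash
python3 - <<'E'
from pp import *
from v import *
from plant import camera
xy=(.467,.371);tz=.116
robot.servo_line([*xy,tz+.22],.18)
robot.servo_line([*xy,tz+.02],.12)
f0=readout.state()['force'][2]
for h in(.012,.009,.007,.005,.0035,.002):
    robot.servo_line([*xy,tz+h],.03); f=readout.state()['force'][2]-f0
    print(h,round(f,2))
    if f>4: break
effector.grip(1.0);robot.wait(.3)
robot.servo_line([*xy,tz+.15],.12)
robot.move_to([.3,-.45,.35],[180,0,45])
for n in('scene','top'):
    p,d=camera(n);cv2.imwrite(f'pics/{n}3.png',p)
W=cloud('top',d)
for k,c,z in(('amber',xy,.143),('screw',(.617,-.071),.103),('brown',(.438,.149),.115),('jar',(.432,-.159),.174),('flask',(.458,-.007),.106),('beaker',(.586,-.208),.059)):
    P=W[(np.hypot(W[...,0]-c[0],W[...,1]-c[1])<.05)&(abs(W[...,2]-z)<.008)]
    print(k,len(P),cv2.minEnclosingCircle(P[:,:2].astype(np.float32)),np.median(P[:,2]))
print(readout.state()['time_s'])
cv2.imwrite('pics/f.png',np.hstack([cv2.imread('pics/scene3.png')[120:320,120:420],p[100:300,100:460]]))
E
```

```text
0.012 -1.38
0.009 -0.94
0.007 -0.49
0.005 -1.11
0.0035 4.71
amber 455 ((0.46651503443717957, 0.370317280292511), 0.026869328692555428) 0.14077645411879905
screw 232 ((0.6156114935874939, -0.0713939443230629), 0.019781241193413734) 0.10205214340643906
brown 315 ((0.43740347027778625, 0.14970289170742035), 0.02264997363090515) 0.11284711421861035
jar 642 ((0.43163037300109863, -0.15975525975227356), 0.03111438825726509) 0.17201213552786276
flask 97 ((0.4584818482398987, -0.007170225493609905), 0.017484959214925766) 0.10277860451225426
beaker 67 ((0.5851926207542419, -0.20978836715221405), 0.02251463383436203) 0.05607364221319732
49.5583
```

View pics/f.png

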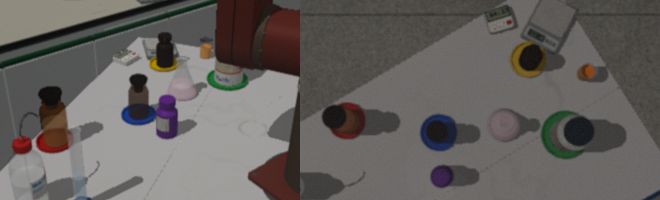

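All four bottles stand centred in their own trays (in the right half: amber 345,120, brown 438,132, screw-cap 528,58, jar 570,132). The flask and beaker measure within about 2 mm of where they started.

```bash
python3 -c "
from plant import job
print(job.job_done())"
```

```text
the job is handed in; nothing more can be done
None
```

I handed the job in at about 50 s: by the last camera check all four bottles stand upright within about 2 mm of their tray centres, and the flask and beaker have not moved; the judge returned no verdict.

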